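Key-reset the wafer stage interlock

ROBOT

A 6-joint arm with a two-finger parallel gripper is mounted at the origin on the work surface. World frame = base frame: x ahead of the robot, y to its left, z up, the work surface at z = 0. Lengths are in m, angles in degrees, forces in N, time in s.
With the tool pointing down it reaches from about 0.3 to 0.75 m from the base axis. Payload 8.5 kg.
Tool frame: the origin (TCP) lies at the very end of the fingers, on their centre line; the grasp point (between the pads) lies 19 mm behind it (env.pinch_z is the distance from the TCP to the grasp point, in m); z points along the fingers, y is the line along which they close (so a half turn about z gives the same grasp; the last joint's range is limited). The gripper opens to 85 mm and grips with 20 to 120 N. Pads are 22 mm wide; open, the fingers measure 114 mm over their backs; the gripper's body (76 mm by 85 mm) begins 54 mm behind the grasp point. The pads swing forward as they close: fully open they stand 13 mm farther back than shut.
Start: joints at [-86.075, 21.807, 74.336, -0, 83.858, -12.336], TCP at [0.154, -0.528, 0.231] pointing down, gripper open.
Joint ranges: [-178.18, 178.18], [-50.72, 133.34], [12.68, 142.11], [-81.47, 261.47], [9.98, 163.14], [-165.26, 165.26]. Speed limits (degrees/s): [136.94, 136.94, 180, 180, 180, 180].

INTERFACE

Orientations are given as a 3x3 rotation matrix whose columns are the frame's x, y, z axes.
In Python, from rig import env, viewer gives the robot as it stands.
- The arm moves only by the tool drive_tool, never from a script. Its argument "series" is a list of rows, each a list of 3 entries, a list of its own where there are three numbers: the shift along the tool's x, y, z in m, then the turn about the tool's z in degrees, then the finger opening in m, from 0 to 0.0854. A call has 1 to 20 rows; each row is the pose to reach, as a shift and turn from the pose commanded when the call began, along the tool's axes at that moment; what a row does not reach only later rows make up. A row lasts 1/10 s, in which the tool goes at most 50 mm and 8.59 degrees, less where a joint would pass 70% of its speed; a pose out of reach is approached as far as the arm can. A call with a gripper value outside its range is refused whole. The fingers move at their own pace and stop on an object; "newtons" is the grip in N (left out, the last holds). Time passes only in rows, so rows that repeat a pose let the fingers close. It gives the time, the measured TCP pose, the force, the opening and the grip force at its end, in the units of the state.
- env.observe(): the state, without advancing time (a new reading comes with each control period).
- viewer.get_image(name): name is "scene" or "top"; returns a dict with "img" (384x512x3 uint8, red, green, blue), "depth" (384x512 float32, m along the optical axis (not along the pixel's ray), 0 where there is no reading), "camera_matrix" (3x3 intrinsics, pixels), "distortion" ([k1, k2, p1, p2, k3] as OpenCV has them; the pictures are not rectified), "rvec" (rotation vector, rad) and "tvec" (3), from world to camera coordinates, as OpenCV has them. Camera axes: x right, y down, z forward; pixel columns grow to the right and rows downward; lengths in m; the calibration is good to about 2 mm. A picture is of the moment at which its call begins.
- env.close_job(): hands the job in; it is judged then, once.
The state is a dict: "time_s": time; "q": joint angles; "qvel": joint speeds; "joint_efforts": joint torques, N m; "position": TCP position; "tool_rot": TCP orientation; "ft_force": force on the tool from outside, world axes, zero at the start; "wrist_torque": the same for the moment, N m; "grip_width": finger opening in m; "gripper_force": force on a finger pad.
Only numpy, scipy, OpenCV 4.12 (cv2) and the standard library are available. Lean on these libraries where they do the work, as an engineer would, in place of code of your own. Each camera call takes 0.05 s, during which the arm holds its last target. There are 200 camera calls.

TASK

Take the key from its stand, put it fully home in the console's lock, turn it gently clockwise until it meets its stop, turn it back home, and draw it out. Then put the key back upright in its stand. The lock is not exactly where it is measured, so feel for the slot; never force the key, and leave the other things where they are.

Things in the scene. Friction and masses are not known exactly. Their poses are not given: they have to be found in the camera images.
- key: Steel key, 70 g, upright in the stand at the start, bit down. Origin on its axis at the underside of its round collar (26 mm diameter, 4 mm thick), z up. Above: a neck, then the flat bow (handle) 34 mm wide along x, 9 mm thick along y, from 12 to 46 mm above the origin. Below: shank and flat bit (see key_tip), 26 mm long. Same turned half round.
- key_tip (a point): Centre of the bit's lower end, 26 mm below the collar's underside. The bit is 16 mm wide along the key's x, 5 mm thick along its y, 14 mm high; the round shank between bit and collar is 5 mm in diameter, 12 mm long.
- stand: The key's stand: fixed aluminium block 64 x 64 x 40 mm with a pocket 21 mm square, 34 mm deep, in the middle of its top, rim bevelled 3 mm. Origin at the centre of its underside, z up. The key hangs in it with its collar resting on the top (40 mm above the origin), at any yaw.
- console: Interlock console: fixed white box 160 (x) x 130 (y) x 50 mm high, two amber lamps at its far corners. Origin at the centre of its underside, z up. On it the lock: a steel plate 60 x 60 x 6 mm, upper face 61 mm above the origin, on a spring: it gives 5 mm downward, from about 2.5 N at first to 6.5 N, then is rigid. In its middle the key slot.
- lock_nominal (a point): Nominal centre of the key slot, at the lock plate's upper face. Slot: 18 mm long along the console's x, 6.8 mm wide along its y, bevelled 1.5 mm, through the 6 mm plate into a barrel beneath, 28 mm deep in all. The lock is clamped up to 8 mm from this point along the console's +y or -y (in x it is true): where is not measured, so see or feel it.
- barrel (a joint): Turn of the lock's barrel, rad: 0 at home (slot along console x; starts so), growing clockwise from above to a hard stop at 65 to 80 degrees. Friction 0.04 N m, no spring; 0.1 rad play to the key's bit. Turns only with the key's collar down on the plate; a turned bit is captive under the plate and comes out only at home. A black mark on the plate turns with it.
- objective: Bystander: a loose brass microscope objective standing upright, 34 mm diameter, 45 mm high; origin at the centre of its foot.
- vacuum_wand: Bystander: a loose vacuum wand lying along its x, 160 mm long, 10 mm thick; origin under the middle of it.
- beaker: Bystander: a loose white cup, 60 mm diameter, 60 mm high; origin under its centre.
- solvent: Bystander: a loose white bottle, 64 mm diameter, 120 mm high; origin under its centre.
There are look-alikes about, which are no part of the job. What is shaped like the console but blue or yellow is not meant.

How it is judged (in metres and radians):
On the way, in this order (a step that is already met when the one before it is completed fails the run):
1. the key is fully in the lock, upright, the barrel still at home (z of key_tip in the frame of lock_nominal below -0.022 m and horizontal distance between key and lock_nominal below 0.012 m and angle between key's own z axis and vertical below 0.12 rad and value of joint barrel below 0.15 rad), for 0.1 s.
2. the key, in the lock, has turned the barrel clockwise to its stop (z of key_tip in the frame of lock_nominal below -0.022 m and horizontal distance between key and lock_nominal below 0.012 m and angle between key's own z axis and vertical below 0.12 rad and value of joint barrel above 1.28 rad), for 0.1 s.
3. the key, in the lock, has turned the barrel back home (all of step 1), for 0.1 s.
4. the key is drawn right out of the lock (z of key_tip in the frame of lock_nominal above 0.004 m and value of joint barrel below 0.15 rad), for 0.1 s.
At the end, for the whole second after the job is handed in: The key stands at rest in its stand, released, upright within 0.1 rad, within 7 mm of the pocket's centre, its collar on the stand's top (within 3.5 mm), and the lock's barrel is at home (under 0.15 rad) (horizontal distance between key and stand below 0.007 m and z of key in the frame of stand between 0.036 and 0.0435 m and angle between key's own z axis and vertical below 0.1 rad and linear speed of key below 0.02 m/s and value of joint barrel below 0.15 rad); the robot touches nothing.
It fails at once if the key is forced: it presses on the console or its lock with more than 50 N (contact force between key and console above 50 N).
It fails at once if the gripper or arm presses on the console with more than 20 N (contact force between the arm and console above 20 N).
It fails at once if the gripper's fingers press on the console with more than 20 N (contact force between the fingers and console above 20 N).
It fails at once if a bystander (objective, vacuum wand, beaker or bottle) is moved by more than 20 mm (distance of any of objective, vacuum_wand, beaker, solvent from where it was at the start of the episode above 0.02 m).
It also fails if it takes over 72 s, if anything falls off the work surface, if the arm or the gripper's body presses on something with over 40 N, if the wrist force passes 120 N, or if a joint passes its speed limit or range.

## Working session

There is one attempt and no reset: what is moved stays moved. The work goes in short steps, Python scripts to look and compute and a tool call to move; the robot and the scene stay as the last step left them, time stands still between calls to the robot, and variables do not carry over. Pictures are saved under pics/ and viewed, at most 10 in all, crops included, and the job is handed in when it is done.

Besides the shell and the picture viewer there is one more tool, called by a JSON object that holds its "name" and its "arguments". drive_tool: Moves the arm, as the interface text tells. Its arguments: {"type":"object","properties":{"series":{"type":"array"},"newtons":{"type":"number"}},"required":["series"]}

```bash
ls; mkdir -p pics; python3 - <<'E'
from rig import env, viewer
import cv2, numpy as np
for n in ("scene","top"):
    d=viewer.get_image(n); cv2.imwrite(f"pics/{n}0.png",d["img"][:,:,::-1]); np.savez(f"{n}0.npz",**d)
    print(n,d["camera_matrix"],d["distortion"],d["rvec"],d["tvec"])
o=env.observe(); print(o, env.pinch_z)
E
```

```text
pics
scene [[438.06305739   0.         251.39713823]
 [  0.         438.06305739 186.65122383]
 [  0.           0.           1.        ]] [-0.01545394  0.          0.          0.          0.        ] [ 1.21786385  2.04919848 -1.0966068 ] [ 0.21891646 -0.18246596  1.64763588]
top [[479.97332122   0.         252.81456542]
 [  0.         479.97332122 192.57789974]
 [  0.           0.           1.        ]] [-0.06319201  0.          0.          0.          0.        ] [ 2.12446523 -2.17169284  0.14357789] [0.00231477 0.46822147 1.58221818]
{'time_s': 0.1, 'q': array([-8.60770689e+01,  2.18376907e+01,  7.43776133e+01,  1.63836752e-04,
        8.38593077e+01, -1.23363239e+01]), 'qvel': array([-0.04466631, -0.10480479, -0.15179903, -0.09883056,  0.02459526,
       -0.05325846]), 'joint_efforts': array([ 4.40109769e-03, -4.49219334e+01, -2.31656063e+01, -1.86534262e-04,
        3.69063098e-03,  9.36365694e-06]), 'position': array([ 0.15396687, -0.52774403,  0.23078474]), 'tool_rot': array([[ 9.60004739e-01,  2.79983737e-01, -8.62543350e-05],
       [ 2.79983609e-01, -9.60003901e-01,  1.29936223e-03],
       [ 2.80995795e-04, -1.27154370e-03, -9.99999152e-01]]), 'ft_force': array([ 0.33279539, -0.58159466,  0.13308223]), 'wrist_torque': array([-0.03306362, -0.04371235, -0.00077692]), 'gripper_force': 0.0, 'grip_width': 0.08536367832082556} 0.0187
```

View pics/scene0.png

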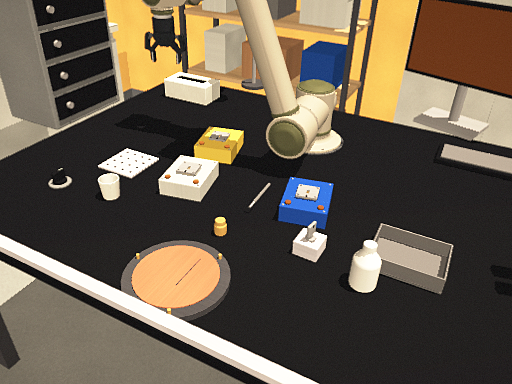

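View pics/top0.png

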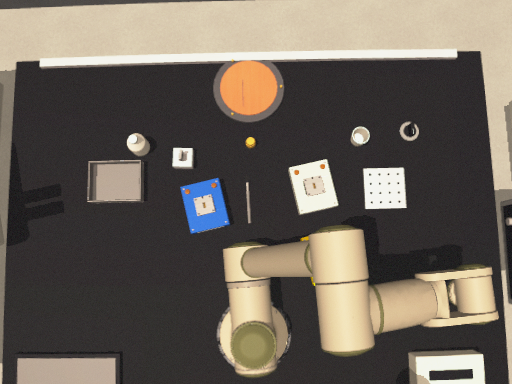

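The scene picture shows the white console at (189,177), with blue (307,201) and yellow (219,145) look-alikes. The stand with the key is at (310,242). In the top view the white console is at (313,187), the stand and key at (182,157), the objective at (250,142) and the wand at (248,202). The white one fits the description, so I'll enlarge it and measure.

```bash
cat > h.py <<'E'
import numpy as np, cv2
def ray(d,uv):
    p=cv2.undistortPoints(np.array(uv,float).reshape(-1,1,2),d["camera_matrix"],d["distortion"]).reshape(-1,2)
    R=cv2.Rodrigues(d["rvec"])[0]; return -R.T@d["tvec"].ravel(), np.c_[p,np.ones(len(p))]@R
def plane(d,uv,z):
    c,v=ray(d,uv); return c+v*((z-c[2])/v[:,2])[:,None]
def proj(d,P):
    return cv2.projectPoints(np.array(P,float).reshape(-1,1,3),d["rvec"],d["tvec"],d["camera_matrix"],d["distortion"])[0].reshape(-1,2)
def world(d,u,v): # depth point
    c,r=ray(d,[(u,v)]); return c+r[0]*d["depth"][v,u]
E
python3 - <<'E'
import numpy as np, cv2
from h import *
T=np.load("top0.npz"); S=np.load("scene0.npz")
def crop(d,x,y,w,h): return cv2.resize(d["img"][y:y+h,x:x+w,::-1],(400,300),interpolation=cv2.INTER_CUBIC)
im=np.vstack([np.hstack([crop(T,277,149,72,54+0),crop(T,158,139,48,36)]),np.hstack([crop(S,153,149,72,54),crop(S,284,214,64,48)])])
cv2.imwrite("pics/crops.png",im)
def quad(d,box,z,thr=150):
    x,y,w,h=box; g=d["img"][y:y+h,x:x+w].min(2)
    m=(g>thr).astype(np.uint8); c=max(cv2.findContours(m,0,2)[0],key=cv2.contourArea)
    r=cv2.minAreaRect(c); b=cv2.boxPoints(r)+[x,y]; P=plane(d,b,z)
    print(box,r,P.round(4).tolist(),"c",P.mean(0).round(4),"sides",[round(float(np.linalg.norm(P[i]-P[(i+1)%4])),4) for i in range(4)],
     "ang",np.degrees(np.arctan2(*(P[1]-P[0])[[1,0]])), np.degrees(np.arctan2(*(P[2]-P[1])[[1,0]])))
quad(T,(277,149,72,76),.05); quad(T,(165,139,36,36),.04)
for u,v in [(305,170),(315,200),(314,186),(320,186),(176,164),(188,164),(182,155)]: print(u,v,world(T,u,v).round(4))
E
```

```text
(277, 149, 72, 76) ((36.0294189453125, 37.11764907836914), (48.26458740234375, 39.29076385498047), 75.96376037597656) [[0.548, -0.1281, 0.05], [0.5777, -0.2574, 0.05], [0.4186, -0.2895, 0.05], [0.3898, -0.1618, 0.05]] c [ 0.4835 -0.2092  0.05  ] sides [0.1327, 0.1624, 0.1309, 0.1618] ang -77.03105475454127 -168.59638804367012
(165, 139, 36, 36) ((17.0, 18.0), (18.0, 20.0), 90.0) [[0.6263, 0.2636, 0.04], [0.6246, 0.1953, 0.04], [0.5623, 0.1955, 0.04], [0.564, 0.2634, 0.04]] c [0.5943 0.2295 0.04  ] sides [0.0683, 0.0623, 0.0679, 0.0624] ang -91.4151303192264 179.8270062984737
305 170 [ 0.5372 -0.1839  0.0551]
315 200 [ 0.4366 -0.2143  0.0469]
314 186 [ 0.4844 -0.2134  0.0422]
320 186 [ 0.4808 -0.2306  0.0635]
176 164 [0.5709 0.2501 0.0384]
188 164 [0.5685 0.2084 0.0451]
182 155 [0.597  0.2266 0.0585]
```

View pics/crops.png

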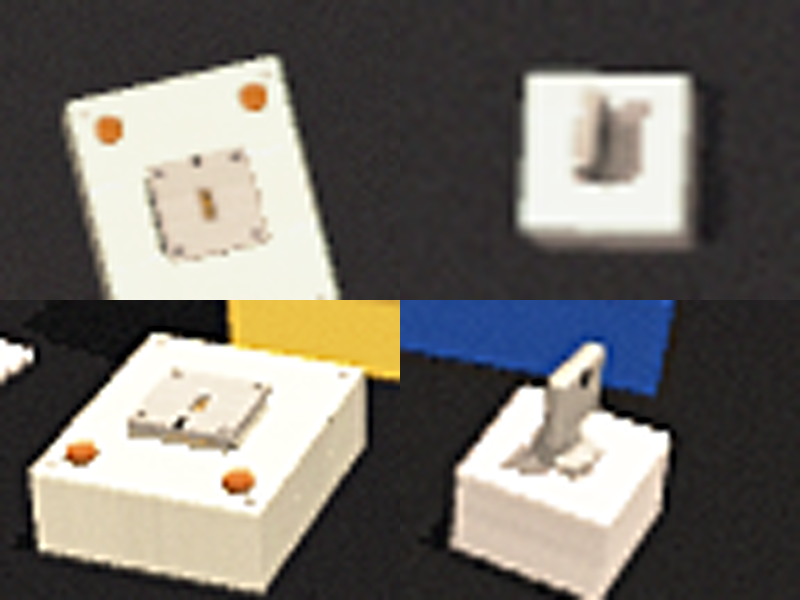

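The crops show the white console's lock plate centred near top px (314.1,185.3), with an amber slot along console x and amber lamps on the far side. The key's bow stands at top px (182,156) and runs roughly along the image vertical. This is the console meant: it is white with two amber lamps, while the others are blue and yellow. Next I'll refine these positions.

```bash
python3 - <<'E'
import numpy as np, cv2
from h import *
T=np.load("top0.npz"); S=np.load("scene0.npz")
np.set_printoptions(linewidth=250)
# plate: dimmer/pinker than the white
g=T["img"][174:200,300:330].astype(int)
print("R-B / min"); print(g[...,2])
s=T["img"][146:166,172:194].astype(int); print(s[...,1])
print((T["depth"][146:166,172:194]*1000).astype(int))
s=S["img"][218:252,296:326].astype(int); print(s[...,1])
E
```

```text
R-B / min
[[230 232 229 229 230 230 229 230 230 230 229 230 230 229 231 232 230 231 231 231 231 233 232 230 230 231 231 231 231 231]
 [232 229 229 231 230 232 231 230 230 230 229 229 231 229 230 230 230 222 220 213 204 227 231 229 230 232 239 239 233 231]
 [231 231 230 229 230 231 231 231 231 231 230 228 211 217 219 206 197 196 181 150 166 230 243 236 243 241 234 231 231 230]
 [230 230 231 230 229 231 232 232 228 220 213 160  95 176 194 195 192 195 154 115 161 180 225 231 232 232 230 230 229 230]
 [230 233 232 225 219 217 197 193 193 195 193 162  90 173 196 195 196 195 193 186 189 181 224 229 230 231 231 230 231 231]
 [232 232 232 190 171 163 184 195 193 193 192 192 187 194 191 191 191 191 192 192 194 195 225 230 230 230 229 230 230 229]
 [231 232 230 217 171 123 162 189 189 194 193 190 191 190 194 191 192 194 192 194 192 191 175 223 231 231 230 228 231 230]
 [231 230 217 149 172 191 187 191 193 193 192 192 193 193 193 192 191 192 190 193 193 194 176 223 229 230 229 229 230 230]
 [230 230 229 156 170 190 191 191 193 195 193 191 182 179 182 188 194 194 195 195 198 196 190 224 230 230 
[... 5682 characters left out ...]
1619 1627 1619 1624 1629 1623 1625 1626 1632 1650 1662]
 [1624 1618 1622 1627 1624 1620 1622 1626 1627 1622 1625 1618 1616 1626 1623 1622 1627 1627 1626 1626 1652 1658]
 [1622 1619 1616 1622 1617 1624 1622 1621 1624 1621 1623 1628 1618 1620 1624 1613 1626 1617 1618 1627 1651 1665]
 [1625 1629 1620 1620 1623 1618 1615 1619 1623 1621 1625 1624 1619 1617 1623 1615 1616 1623 1619 1632 1651 1660]
 [1624 1619 1625 1621 1618 1624 1623 1613 1618 1615 1622 1615 1620 1623 1621 1617 1626 1621 1623 1625 1650 1662]]
[[ 74  70  70 ...  70  77  73]
 [ 73  70  70 ...  71  70  75]
 [ 68  69  75 ...  73  74  72]
 ...
 [193 194 190 ... 219 122  18]
 [198 200 192 ... 169  22  25]
 [196 198 196 ...  55  24  32]]
```

```bash
python3 - <<'E'
import numpy as np, cv2
from h import *
T=np.load("top0.npz"); S=np.load("scene0.npz")
print("cam",ray(T,[(0,0)])[0].round(3),ray(S,[(0,0)])[0].round(3))
def axis(d,x0,y0,wt,z,n):
    v,u=np.mgrid[:wt.shape[0],:wt.shape[1]]; uv=np.c_[u.ravel()+x0,v.ravel()+y0]; P=plane(d,uv,z)[:,:2]; w=wt.ravel()/wt.sum()
    c=w@P; C=((P-c)*w[:,None]).T@(P-c); e,V=np.linalg.eigh(C); a=V[:,1]*np.sign(V[0,1])
    print(n,"c",c.round(4),"L",np.sqrt(12*e[::-1]).round(4),"yaw",np.degrees(np.arctan2(a[1],a[0])).round(1)); return c
B=T["img"][...,2].astype(float)
w=np.clip(190-B[181:191,309:319],10,None)-10; w=np.clip(w-5,0,None); axis(T,309,181,w,.061,"slot top")
g=T["img"][146:166,172:194].astype(float)
G=g[...,1]; m=np.zeros_like(G); m[3:13,6:10]=((G[3:13,6:10]<233)&(G[3:13,6:10]>170))
axis(T,172,146,m,.086,"bow top")
# plate contour
p=(B<212).astype(np.uint8); q=np.zeros_like(p); q[174:198,301:328]=p[174:198,301:328]
c=max(cv2.findContours(q,0,2)[0],key=cv2.contourArea); r=cv2.minAreaRect(c); P=plane(T,cv2.boxPoints(r),.061)
print("plate",P.mean(0).round(4),[np.linalg.norm(P[i]-P[i-1]).round(4) for i in range(4)], np.degrees(np.arctan2(*(P[1]-P[0])[[1,0]])))
# stand top
q=(T["img"][140:176,165:198].min(2)>225).astype(np.uint8); c=max(cv2.findContours(q,0,2)[0],key=cv2.contourArea); r=cv2.minAreaRect(c); P=plane(T,cv2.boxPoints(r)+[165,140],.04); print("stand",P.mean(0).round(4),[np.linalg.norm(P[i]-P[i-1]).round(4) for i in range(4)],r[2])
# scene: slot amber
im=S["img"].astype(int); a=(im[...,0]-im[...,2]); 
sub=a[178:192,180:200]; ww=np.clip(sub-40,0,None).astype(float); ww[8:]=0; 
v,u=np.nonzero(ww>0); print("scene amber",[(x+180,y+178) for x,y in zip(u,v)])
axis(S,180,178,ww,.061,"slot scene") if ww.sum() else 0
# console in scene at lock
hsv=cv2.cvtColor(T["img"],cv2.COLOR_RGB2HSV)
lamp=((hsv[...,0]<20)&(hsv[...,1]>130)&(hsv[...,2]>120)).astype(np.uint8); n,l,st,ce=cv2.connectedComponentsWithStats(lamp)
for i in range(1,n):
    if st[i,4]>5: print("orange",ce[i].round(1),st[i,4],plane(T,[ce[i]],.053)[0].round(4))
E
```

```text
cam [ 0.247 -0.012  1.631] [1.422 0.482 0.735]
slot top c [ 0.4839 -0.2106] L [0.0179 0.0073] yaw 12.8
bow top c [0.5952 0.23  ] L [0.034  0.0076] yaw -11.0
plate [ 0.4837 -0.209   0.061 ] [np.float64(0.063), np.float64(0.0664), np.float64(0.0632), np.float64(0.0661)] -77.10579628665886
stand [0.596  0.2295 0.04  ] [np.float64(0.0589), np.float64(0.0614), np.float64(0.0588), np.float64(0.0611)] 90.0
scene amber [(np.int64(194), np.int64(179)), (np.int64(195), np.int64(179)), (np.int64(196), np.int64(179)), (np.int64(197), np.int64(179)), (np.int64(193), np.int64(180)), (np.int64(194), np.int64(180)), (np.int64(195), np.int64(180)), (np.int64(196), np.int64(180)), (np.int64(197), np.int64(180)), (np.int64(198), np.int64(180)), (np.int64(193), np.int64(181)), (np.int64(194), np.int64(181)), (np.int64(195), np.int64(181)), (np.int64(196), np.int64(181)), (np.int64(197), np.int64(181)), (np.int64(198), np.int64(181)), (np.int64(193), np.int64(182)), (np.int64(194), np.int64(182)), (np.int64(195), np.int64(182)), (np.int64(196), np.int64(182)), (np.int64(197), np.int64(182)), (np.int64(19
[... 192 characters left out ...]
0), np.int64(184)), (np.int64(181), np.int64(184)), (np.int64(180), np.int64(185)), (np.int64(181), np.int64(185)), (np.int64(182), np.int64(185)), (np.int64(183), np.int64(185)), (np.int64(184), np.int64(185)), (np.int64(185), np.int64(185)), (np.int64(186), np.int64(185)), (np.int64(197), np.int64(185)), (np.int64(198), np.int64(185))]
slot scene c [ 0.5457 -0.1444] L [0.0261 0.0196] yaw -15.8
orange [248.2  87.4] 2449 [8.304e-01 1.000e-04 5.300e-02]
orange [250.1 145.2] 25 [ 0.6266 -0.0023  0.053 ]
orange [322.4 166. ] 17 [ 0.5499 -0.2427  0.053 ]
orange [296.4 171.9] 17 [ 0.5318 -0.1551  0.053 ]
orange [213.5 185. ] 16 [0.4937 0.1223 0.053 ]
orange [187.3 191.3] 15 [0.4743 0.21   0.053 ]
```

{"name": "drive_tool", "arguments": {"series": [[[0.636,-0.604,0.09],27.3,0.04],[[0.636,-0.604,0.09],27.3,0.04],[[0.636,-0.604,0.09],27.3,0.04],[[0.636,-0.604,0.09],27.3,0.04],[[0.636,-0.604,0.09],27.3,0.04],[[0.636,-0.604,0.09],27.3,0.04],[[0.636,-0.604,0.09],27.3,0.04],[[0.636,-0.604,0.09],27.3,0.04],[[0.636,-0.604,0.09],27.3,0.04],[[0.636,-0.604,0.09],27.3,0.04],[[0.636,-0.604,0.09],27.3,0.04],[[0.636,-0.604,0.09],27.3,0.04],[[0.636,-0.604,0.09],27.3,0.04],[[0.636,-0.604,0.09],27.3,0.04],[[0.636,-0.604,0.09],27.3,0.04],[[0.636,-0.604,0.09],27.3,0.04],[[0.636,-0.604,0.09],27.3,0.04],[[0.636,-0.604,0.09],27.3,0.04],[[0.636,-0.604,0.09],27.3,0.04],[[0.636,-0.604,0.09],27.3,0.04]], "newtons": 30}}

```text
time_s: 2.1
position: [0.595, 0.2301, 0.1405]
tool_rot: [[0.982, -0.191, -0.002], [-0.191, -0.982, -0.001], [-0.001, 0.001, -1.0]]
ft_force: [-0.2, -0.3, 0.1]
grip_width: 0.0398
gripper_force: 0.0
```

{"name": "drive_tool", "arguments": {"series": [[[0,0,0.03],0,0.04],[[0,0,0.06],0,0.04],[[0,0,0.075],0,0.04],[[0,0,0.0845],0,0.04],[[0,0,0.0845],0,0.04],[[0,0,0.0845],0,0.03],[[0,0,0.0845],0,0.02],[[0,0,0.0845],0,0.012],[[0,0,0.0845],0,0.006],[[0,0,0.0845],0,0.0],[[0,0,0.0845],0,0.0],[[0,0,0.0845],0,0.0],[[0,0,0.0845],0,0.0]], "newtons": 50}}

```text
time_s: 3.4
position: [0.5958, 0.23, 0.0577]
tool_rot: [[0.982, -0.191, 0.001], [-0.191, -0.982, 0.0], [0.001, -0.0, -1.0]]
ft_force: [-0.2, -0.2, 6.1]
grip_width: 0.008
gripper_force: 50.2
```

```bash
python3 - <<'E'
from rig import env, viewer
import cv2
o=env.observe(); print(o["time_s"],o["position"],o["ft_force"],o["wrist_torque"],o["grip_width"],o["gripper_force"],o["q"])
d=viewer.get_image("scene"); cv2.imwrite("pics/g1.png",cv2.resize(d["img"][200:270,270:360,::-1],(720,560),interpolation=cv2.INTER_CUBIC))
E
```

```text
3.4 [0.59576312 0.22999828 0.05768994] [-0.22518095 -0.20469665  6.06570564] [-0.10558763  0.21393793  0.00478933] 0.008024558765991258 50.23438811302185 [ 1.05093505e+01  3.95838972e+01  7.28043333e+01 -5.94890023e-03
  6.75342405e+01  1.11545636e+02]
```

View pics/g1.png

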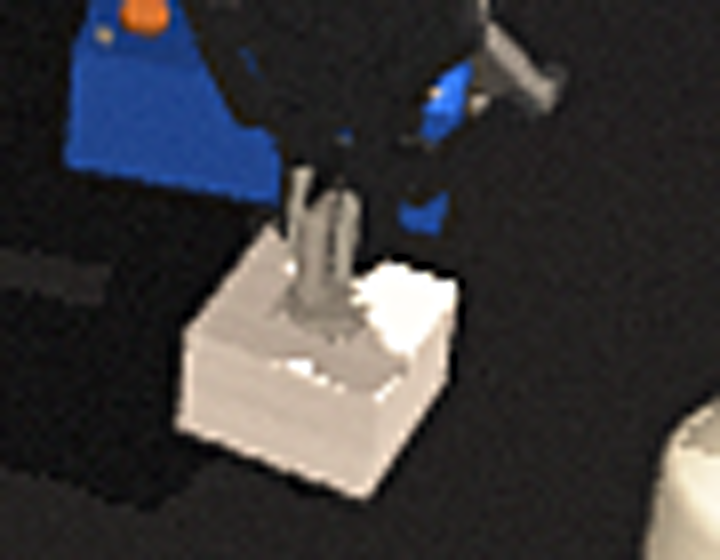

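The picture shows the fingers gripping the bow at crop px (325,230), with the collar still on the stand. The grip width of 8 mm fits the 9 mm bow. Lifting.

{"name": "drive_tool", "arguments": {"series": [[[0,0,-0.01],0,0.0],[[0,0,-0.03],0,0.0],[[0,0,-0.06],0,0.0],[[0,0,-0.09],0,0.0],[[0,0,-0.09],0,0.0],[[0,0,-0.09],0,0.0]]}}

```text
time_s: 4.05
position: [0.5953, 0.23, 0.1472]
tool_rot: [[0.982, -0.191, 0.001], [-0.191, -0.982, 0.0], [0.001, -0.0, -1.0]]
ft_force: [0.4, -0.2, -1.0]
grip_width: 0.0085
gripper_force: 49.4
```

```bash
python3 - <<'E'
from rig import env, viewer
import cv2
o=env.observe(); print(o["time_s"],o["position"],o["ft_force"],o["wrist_torque"],o["grip_width"],o["gripper_force"])
d=viewer.get_image("scene"); cv2.imwrite("pics/g2.png",cv2.resize(d["img"][170:260,270:360,::-1],(600,600),interpolation=cv2.INTER_CUBIC))
E
```

```text
4.05 [0.59534192 0.22999882 0.14724361] [ 0.4207952  -0.23689897 -0.96661311] [ 0.02290746 -0.00507988 -0.02775411] 0.008468781818513356 49.35057520866394
```

View pics/g2.png

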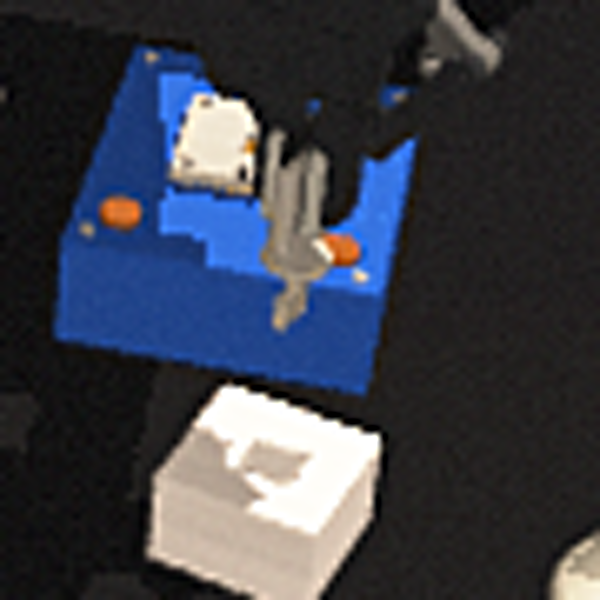

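The key hangs upright in the grip at crop px (295,260). Its tip is at (285,325), clear above the stand.

{"name": "drive_tool", "arguments": {"series": [[[-0.025,0.454,0],-23.4,0.0],[[-0.025,0.454,0],-23.4,0.0],[[-0.025,0.454,0],-23.4,0.0],[[-0.025,0.454,0],-23.4,0.0],[[-0.025,0.454,0],-23.4,0.0],[[-0.025,0.454,0],-23.4,0.0],[[-0.025,0.454,0],-23.4,0.0],[[-0.025,0.454,0],-23.4,0.0],[[-0.025,0.454,0],-23.4,0.0],[[-0.025,0.454,0],-23.4,0.0],[[-0.025,0.454,0.0],-23.4,0.0],[[-0.025,0.454,0.02],-23.4,0.0],[[-0.025,0.454,0.03],-23.4,0.0],[[-0.025,0.454,0.03],-23.4,0.0],[[-0.025,0.454,0.03],-23.4,0.0]]}}

```text
time_s: 5.6
position: [0.4843, -0.2101, 0.1169]
tool_rot: [[0.977, 0.215, -0.0], [0.215, -0.977, 0.0], [-0.0, -0.0, -1.0]]
ft_force: [0.2, -0.4, -0.2]
grip_width: 0.008
gripper_force: 49.3
```

```bash
python3 - <<'E'
from rig import env, viewer
import cv2, numpy as np
o=env.observe(); print(o["time_s"],o["position"],o["ft_force"],o["wrist_torque"],o["grip_width"],o["gripper_force"],o["q"],o["tool_rot"])
d=viewer.get_image("scene"); a=cv2.resize(d["img"][140:205,150:230,::-1],(480,390),interpolation=cv2.INTER_CUBIC)
d=viewer.get_image("top");b=cv2.resize(d["img"][155:220,285:337,::-1],(312,390),interpolation=cv2.INTER_CUBIC)
cv2.imwrite("pics/g3.png",np.hstack([a,b]))
E
```

```text
5.6 [ 0.48425246 -0.21006028  0.11692602] [ 0.24294318 -0.35721013 -0.15672933] [-0.01990403  0.03201083 -0.00555007] 0.00801358860295298 49.32897627353668 [-3.63147034e+01  2.61744307e+01  8.80148192e+01  5.45821000e-03
  6.58354288e+01  4.12515006e+01] [[ 9.76553814e-01  2.15273224e-01 -2.95592361e-04]
 [ 2.15273316e-01 -9.76553784e-01  3.25117270e-04]
 [-2.18672795e-04 -3.81127658e-04 -9.99999903e-01]]
```

View pics/g3.png

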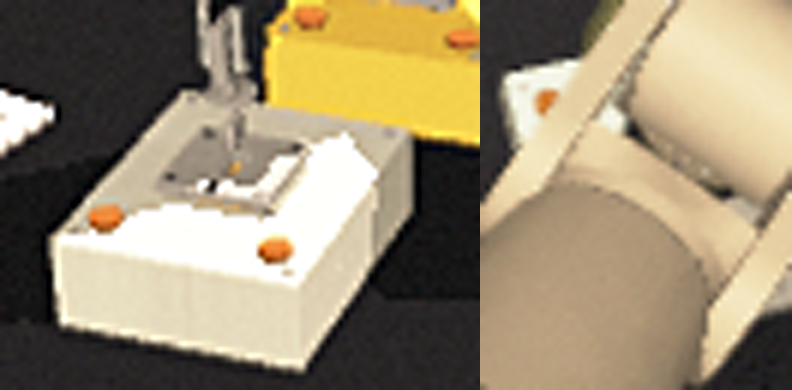

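The left crop shows the key tip at (235,150), just above the amber slot at (237,168), and they line up. The top view is blocked by the arm. Descending slowly while feeling for contact.

{"name": "drive_tool", "arguments": {"series": [[[0,0,0.004],0,0.0],[[0,0,0.008],0,0.0],[[0,0,0.011],0,0.0],[[0,0,0.013],0,0.0],[[0,0,0.015],0,0.0],[[0,0,0.016],0,0.0],[[0,0,0.016],0,0.0]]}}

```text
time_s: 6.4
position: [0.484, -0.2109, 0.1007]
tool_rot: [[0.977, 0.214, 0.0], [0.214, -0.977, 0.0], [0.0, 0.0, -1.0]]
ft_force: [0.6, 0.5, -0.8]
grip_width: 0.0082
gripper_force: 49.4
```

{"name": "drive_tool", "arguments": {"series": [[[0,0,0.002],0,0.0],[[0,0,0.004],0,0.0],[[0,0,0.006],0,0.0],[[0,0,0.008],0,0.0],[[0,0,0.008],0,0.0]]}}

```text
time_s: 6.9
position: [0.484, -0.2109, 0.0925]
tool_rot: [[0.977, 0.214, -0.0], [0.214, -0.977, 0.0], [-0.0, -0.0, -1.0]]
ft_force: [1.0, 0.5, -0.8]
grip_width: 0.0079
gripper_force: 49.3
```

{"name": "drive_tool", "arguments": {"series": [[[0,0,0.003],0,0.0],[[0,0,0.006],0,0.0],[[0,0,0.009],0,0.0],[[0,0,0.011],0,0.0],[[0,0,0.013],0,0.0],[[0,0,0.0145],0,0.0],[[0,0,0.0155],0,0.0],[[0,0,0.0155],0,0.0]]}}

```text
time_s: 7.7
position: [0.484, -0.2109, 0.0774]
tool_rot: [[0.977, 0.214, 0.0], [0.214, -0.977, -0.0], [0.0, 0.0, -1.0]]
ft_force: [1.3, 0.9, 2.9]
grip_width: 0.0083
gripper_force: 49.9
```

{"name": "drive_tool", "arguments": {"series": [[[0,0,0],3,0.0],[[0,0,0],6,0.0],[[0,0,0],9,0.0],[[0,0,0],12,0.0],[[0,0,0],15,0.0],[[0,0,0],18,0.0],[[0,0,0],21,0.0],[[0,0,0],24,0.0],[[0,0,0],27,0.0],[[0,0,0],30,0.0],[[0,0,0],30,0.0]]}}

```text
time_s: 8.8
position: [0.4842, -0.211, 0.0776]
tool_rot: [[0.953, -0.303, 0.001], [-0.303, -0.953, -0.0], [0.001, 0.0, -1.0]]
ft_force: [2.1, 0.5, 3.4]
grip_width: 0.0081
gripper_force: 49.8
```

```bash
cat > o.py <<'E'
from rig import env
import numpy as np
o=env.observe(); R=o["tool_rot"]; print(o["time_s"],o["position"].round(4),"F",o["ft_force"].round(2),"M",o["wrist_torque"].round(3),"yaw",np.degrees(np.arctan2(R[1,0],R[0,0])).round(2),o["grip_width"],o["q"].round(1))
E
python3 o.py
```

```text
8.8 [ 0.4842 -0.211   0.0776] F [2.13 0.49 3.37] M [ 0.163 -0.499  0.017] yaw -17.67 0.008077819099036097 [-36.4  29.2  90.7   0.   60.1  71.3]
```

{"name": "drive_tool", "arguments": {"series": [[[0,0,0],4,0.0],[[0,0,0],8,0.0],[[0,0,0],12,0.0],[[0,0,0],16,0.0],[[0,0,0],20,0.0],[[0,0,0],24,0.0],[[0,0,0],28,0.0],[[0,0,0],32,0.0],[[0,0,0],34,0.0],[[0,0,0],34,0.0]]}}

```text
time_s: 9.8
position: [0.4844, -0.2106, 0.0775]
tool_rot: [[0.621, -0.784, 0.001], [-0.784, -0.621, 0.0], [0.001, -0.001, -1.0]]
ft_force: [3.8, 2.5, 1.8]
grip_width: 0.0082
gripper_force: 49.8
```

```bash
python3 o.py
```

```text
9.8 [ 0.4844 -0.2106  0.0775] F [3.78 2.51 1.81] M [ 0.608 -0.887  0.056] yaw -51.59 0.008191168026477421 [-3.640e+01  2.920e+01  9.070e+01  1.000e-01  6.010e+01  1.052e+02]
```

{"name": "drive_tool", "arguments": {"series": [[[0,0,0.0005],2,0.0],[[0,0,0.0005],4,0.0],[[0,0,0.0005],6,0.0],[[0,0,0.0005],8,0.0],[[0,0,0.0005],9,0.0],[[0,0,0.0005],9,0.0]]}}

```text
time_s: 10.4
position: [0.4845, -0.2105, 0.0771]
tool_rot: [[0.492, -0.871, 0.001], [-0.871, -0.492, 0.0], [0.0, -0.002, -1.0]]
ft_force: [5.3, 4.0, 3.3]
grip_width: 0.0081
gripper_force: 49.9
```

```bash
python3 o.py
```

```text
10.4 [ 0.4845 -0.2105  0.0771] F [5.32 4.04 3.3 ] M [ 0.755 -0.946  0.03 ] yaw -60.55 0.008099739622752794 [-3.640e+01  2.920e+01  9.070e+01  1.000e-01  6.000e+01  1.141e+02]
```

{"name": "drive_tool", "arguments": {"series": [[[0,-0.001,0],1,0.0],[[0,-0.001,0],2,0.0],[[0,-0.001,0],3,0.0],[[0,-0.001,0],4,0.0],[[0,-0.001,0],5,0.0],[[0,-0.001,0],5,0.0]]}}

```text
time_s: 11.0
position: [0.4849, -0.2103, 0.0768]
tool_rot: [[0.412, -0.911, 0.0], [-0.911, -0.412, 0.0], [0.0, -0.0, -1.0]]
ft_force: [2.8, 2.1, 4.1]
grip_width: 0.0084
gripper_force: 49.9
```

```bash
python3 o.py
```

```text
11.0 [ 0.4849 -0.2103  0.0768] F [2.76 2.11 4.07] M [ 0.462 -0.543  0.025] yaw -65.68 0.008371337931968622 [-36.3  29.3  90.7   0.   60.1 119.4]
```

{"name": "drive_tool", "arguments": {"series": [[[0,0,0],1,0.0],[[0,0,0],2,0.0],[[0,0,0],3,0.0],[[0,0,0],4,0.0],[[0,0,0],4,0.0]]}}

```text
time_s: 11.5
position: [0.4849, -0.2104, 0.0769]
tool_rot: [[0.347, -0.938, 0.0], [-0.938, -0.347, 0.0], [0.0, -0.0, -1.0]]
ft_force: [4.0, 2.6, 4.0]
grip_width: 0.0084
gripper_force: 49.9
```

```bash
python3 o.py
```

```text
11.5 [ 0.4849 -0.2104  0.0769] F [3.98 2.59 3.99] M [ 0.619 -0.689  0.02 ] yaw -69.68 0.008376466224024331 [-36.3  29.3  90.6   0.   60.1 123.4]
```

{"name": "drive_tool", "arguments": {"series": [[[0,0,0],1,0.0],[[0,0,0],2,0.0],[[0,0,0],3,0.0],[[0,0,0],3,0.0]]}}

```text
time_s: 11.9
position: [0.4849, -0.2104, 0.0768]
tool_rot: [[0.297, -0.955, 0.0], [-0.955, -0.297, -0.0], [0.0, -0.0, -1.0]]
ft_force: [4.4, 3.0, 3.8]
grip_width: 0.0081
gripper_force: 50.0
```

```bash
python3 o.py; python3 - <<'E'
from rig import env, viewer
import cv2, numpy as np
d=viewer.get_image("scene"); cv2.imwrite("pics/g4.png",cv2.resize(d["img"][155:200,160:220,::-1],(800,600),interpolation=cv2.INTER_CUBIC))
E
```

```text
11.9 [ 0.4849 -0.2104  0.0768] F [4.38 3.   3.8 ] M [ 0.621 -0.807  0.228] yaw -72.69 0.00806747509322502 [-36.3  29.3  90.6   0.   60.1 126.4]
```

View pics/g4.png

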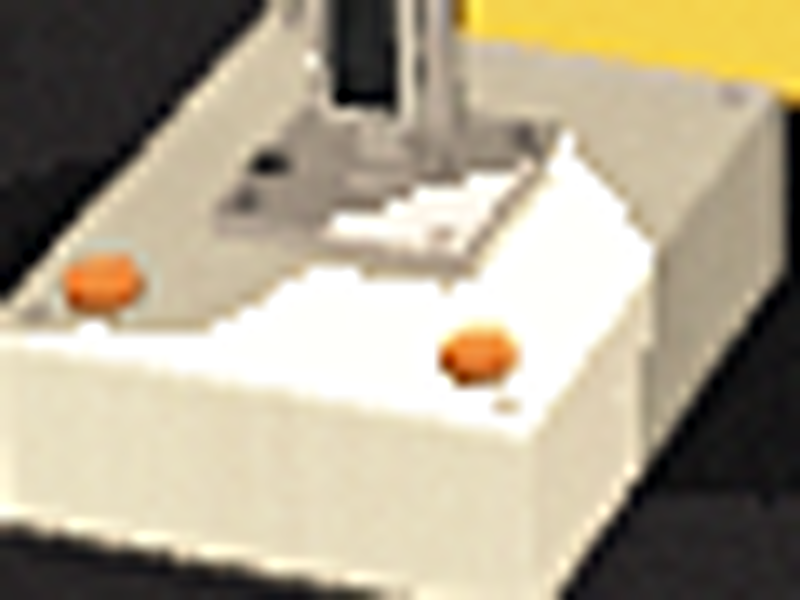

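The moment rose to 0.23 N m at about 85° of turn, so the key is at the stop. The picture shows the black mark turned round to (268,162). Turning back.

{"name": "drive_tool", "arguments": {"series": [[[0,0,0],-4,0.0],[[0,0,0],-9,0.0],[[0,0,0],-14,0.0],[[0,0,0],-19,0.0],[[0,0.001,0],-24,0.0],[[0,0.001,0],-29,0.0],[[0,0.001,0],-34,0.0],[[0,0.001,0],-39,0.0],[[0,0.001,0],-44,0.0],[[0,0.001,0],-49,0.0],[[0,0.001,0],-54,0.0],[[0,0.001,0],-59,0.0],[[0,0.001,0],-64,0.0],[[0,0.001,0],-69,0.0],[[0,0.001,0],-73,0.0],[[0,0.001,0],-76,0.0],[[0,0.001,0],-79,0.0],[[0,0.001,0],-82,0.0],[[0,0.001,0],-85,0.0],[[0,0.001,0],-85,0.0]]}}

```text
time_s: 13.95
position: [0.484, -0.2113, 0.077]
tool_rot: [[0.977, 0.214, 0.001], [0.214, -0.977, -0.001], [0.0, 0.001, -1.0]]
ft_force: [3.0, -0.5, 2.9]
grip_width: 0.0083
gripper_force: 49.9
```

```bash
python3 o.py
```

```text
13.95 [ 0.484  -0.2113  0.077 ] F [ 2.99 -0.5   2.88] M [-0.075 -0.679 -0.051] yaw 12.34 0.008334377712079559 [-36.4  29.2  90.7  -0.   60.   41.3]
```

Home yaw; going a little beyond to take up the play, until the moment rises.

{"name": "drive_tool", "arguments": {"series": [[[0,0,0],-1,0.0],[[0,0,0],-2,0.0],[[0,0,0],-3,0.0],[[0,0,0],-4,0.0],[[0,0,0],-5,0.0],[[0,0,0],-5,0.0]]}}

```text
time_s: 14.55
position: [0.4841, -0.2112, 0.077]
tool_rot: [[0.954, 0.299, 0.001], [0.299, -0.954, -0.001], [0.0, 0.001, -1.0]]
ft_force: [3.3, -3.9, 3.6]
grip_width: 0.008
gripper_force: 49.9
```

```bash
python3 o.py
```

```text
14.55 [ 0.4841 -0.2112  0.077 ] F [ 3.3  -3.87  3.63] M [-0.742 -0.7   -0.088] yaw 17.42 0.007996296556008827 [-36.4  29.2  90.7  -0.   60.   36.2]
```

{"name": "drive_tool", "arguments": {"series": [[[0,0,0],-1,0.0],[[0,0,0],-1.5,0.0],[[0,0,0],-1.5,0.0]]}}

```text
time_s: 14.85
position: [0.4841, -0.2112, 0.077]
tool_rot: [[0.946, 0.324, 0.001], [0.324, -0.946, -0.001], [0.0, 0.001, -1.0]]
ft_force: [2.8, -3.8, 2.6]
grip_width: 0.0083
gripper_force: 49.9
```

```bash
python3 o.py
```

```text
14.85 [ 0.4841 -0.2112  0.077 ] F [ 2.77 -3.84  2.59] M [-0.807 -0.751 -0.059] yaw 18.91 0.008260149910583953 [-36.4  29.2  90.7  -0.   60.   34.7]
```

{"name": "drive_tool", "arguments": {"series": [[[0,0,0],2,0.0],[[0,0,0],4,0.0],[[0,0,0],5.5,0.0],[[0,0,0],5.5,0.0]]}}

```text
time_s: 15.25
position: [0.4839, -0.2107, 0.0769]
tool_rot: [[0.973, 0.231, 0.0], [0.231, -0.973, -0.0], [0.0, 0.0, -1.0]]
ft_force: [2.8, -2.8, 2.0]
grip_width: 0.0082
gripper_force: 49.9
```

```bash
python3 o.py
```

```text
15.25 [ 0.4839 -0.2107  0.0769] F [ 2.84 -2.77  2.04] M [-0.526 -0.693 -0.02 ] yaw 13.36 0.008163842552542206 [-36.4  29.2  90.8  -0.   60.   40.2]
```

{"name": "drive_tool", "arguments": {"series": [[[0.0005,0.0008,0],0,0.0],[[0.0005,0.0008,-0.002],0,0.0],[[0.0005,0.0008,-0.004],0,0.0],[[0.0005,0.0008,-0.006],0,0.0],[[0.0005,0.0008,-0.006],0,0.0]]}}

```text
time_s: 15.75
position: [0.4842, -0.211, 0.0827]
tool_rot: [[0.973, 0.231, -0.001], [0.231, -0.973, 0.001], [-0.001, -0.001, -1.0]]
ft_force: [1.0, -0.4, -0.0]
grip_width: 0.0079
gripper_force: 49.5
```

```bash
python3 o.py
```

```text
15.75 [ 0.4842 -0.211   0.0827] F [ 1.   -0.44 -0.02] M [ 0.044 -0.196 -0.001] yaw 13.37 0.007922591815957376 [-36.4  28.8  90.3   0.   61.   40.2]
```

{"name": "drive_tool", "arguments": {"series": [[[0,0,-0.002],0,0.0],[[0,0,-0.004],0,0.0],[[0,0,-0.006],0,0.0],[[0,0,-0.008],0,0.0],[[0,0,-0.008],0,0.0]]}}

```text
time_s: 16.25
position: [0.4845, -0.2114, 0.0911]
tool_rot: [[0.973, 0.231, 0.0], [0.231, -0.973, -0.0], [0.0, 0.0, -1.0]]
ft_force: [-0.8, -0.4, -0.9]
grip_width: 0.008
gripper_force: 49.3
```

```bash
python3 o.py
```

```text
16.25 [ 0.4845 -0.2114  0.0911] F [-0.79 -0.44 -0.9 ] M [ 0.011 -0.021 -0.058] yaw 13.36 0.007985582077928608 [-36.4  28.1  89.7  -0.   62.1  40.2]
```

{"name": "drive_tool", "arguments": {"series": [[[0,0,-0.005],0,0.0],[[0,0,-0.015],0,0.0],[[0,0,-0.03],0,0.0],[[0,0,-0.056],0,0.0],[[0,0,-0.056],0,0.0],[[0,0,-0.056],0,0.0]]}}

```text
time_s: 16.85
position: [0.4845, -0.2114, 0.1474]
tool_rot: [[0.973, 0.231, 0.001], [0.231, -0.973, -0.001], [0.001, 0.001, -1.0]]
ft_force: [-0.3, 0.6, -2.0]
grip_width: 0.0081
gripper_force: 49.4
```

{"name": "drive_tool", "arguments": {"series": [[[0.21,-0.404,0],24.4,0.0],[[0.21,-0.404,0],24.4,0.0],[[0.21,-0.404,0],24.4,0.0],[[0.21,-0.404,0],24.4,0.0],[[0.21,-0.404,0],24.4,0.0],[[0.21,-0.404,0],24.4,0.0],[[0.21,-0.404,0],24.4,0.0],[[0.21,-0.404,0],24.4,0.0],[[0.21,-0.404,0],24.4,0.0],[[0.21,-0.404,0],24.4,0.0],[[0.21,-0.404,0],24.4,0.0],[[0.21,-0.404,0],24.4,0.0],[[0.21,-0.404,0],24.4,0.0]]}}

```text
time_s: 18.15
position: [0.5953, 0.229, 0.1464]
tool_rot: [[0.981, -0.193, -0.001], [-0.193, -0.981, -0.0], [-0.001, 0.001, -1.0]]
ft_force: [-0.7, -0.2, -0.5]
grip_width: 0.0083
gripper_force: 49.4
```

```bash
python3 o.py; python3 - <<'E'
from rig import env, viewer
import cv2, numpy as np
d=viewer.get_image("scene"); a=cv2.resize(d["img"][170:260,270:360,::-1],(400,400),interpolation=cv2.INTER_CUBIC)
b=cv2.resize(d["img"][150:210,150:230,::-1],(400,400),interpolation=cv2.INTER_CUBIC)
cv2.imwrite("pics/g5.png",np.hstack([a,b]))
E
```

```text
18.15 [0.5953 0.229  0.1464] F [-0.68 -0.22 -0.53] M [-0.023  0.025  0.024] yaw -11.11 0.008290558768374503 [ 10.4  34.4  66.9  -0.   78.8 111.5]
```

View pics/g5.png

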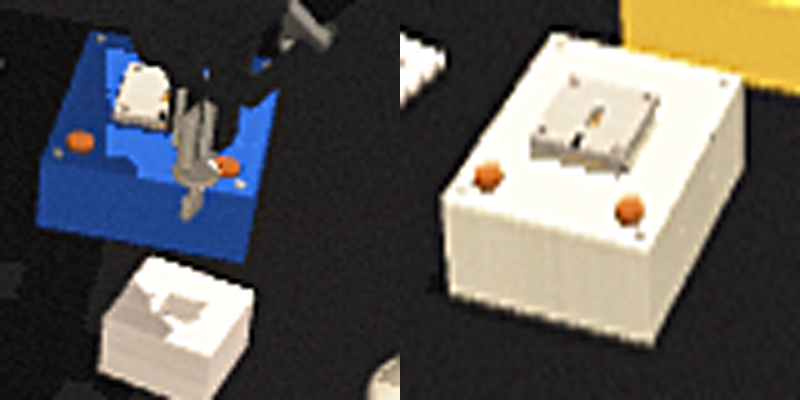

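The picture shows the black mark and slot on the lock back at home, at (577,140) and (595,115). The key is upright over the stand. Lowering it.

{"name": "drive_tool", "arguments": {"series": [[[0,-0.001,0.03],0,0.0],[[0,-0.001,0.055],0,0.0],[[0,-0.001,0.06],0,0.0],[[0,-0.001,0.064],0,0.0],[[0,-0.001,0.068],0,0.0],[[0,-0.001,0.072],0,0.0],[[0,-0.001,0.072],0,0.0]]}}

```text
time_s: 18.9
position: [0.5957, 0.2312, 0.075]
tool_rot: [[0.981, -0.192, 0.0], [-0.192, -0.981, 0.0], [0.0, -0.0, -1.0]]
ft_force: [0.3, -0.3, -0.3]
grip_width: 0.0086
gripper_force: 49.4
```

```bash
python3 o.py
```

```text
18.9 [0.5957 0.2312 0.075 ] F [ 0.29 -0.31 -0.3 ] M [-0.015 -0.014  0.057] yaw -11.04 0.008550247434864973 [ 10.6  38.5  71.7  -0.   69.8 111.7]
```

{"name": "drive_tool", "arguments": {"series": [[[0,0.001,0.004],0,0.0],[[0,0.001,0.008],0,0.0],[[0,0.001,0.012],0,0.0],[[0,0.001,0.015],0,0.0],[[0,0.001,0.017],0,0.0],[[0,0.001,0.0175],0,0.0],[[0,0.001,0.0175],0,0.0]]}}

```text
time_s: 19.6
position: [0.5954, 0.2303, 0.0577]
tool_rot: [[0.982, -0.191, 0.0], [-0.191, -0.982, -0.0], [0.0, 0.0, -1.0]]
ft_force: [-1.4, -1.3, 3.2]
grip_width: 0.0084
gripper_force: 50.0
```

```bash
python3 o.py
```

```text
19.6 [0.5954 0.2303 0.0577] F [-1.36 -1.3   3.2 ] M [-0.078  0.426  0.045] yaw -11.03 0.008374503028111204 [ 10.5  39.6  72.8  -0.   67.6 111.6]
```

Seated: 3 N upward at the same height as at pickup. Releasing gradually and withdrawing.

{"name": "drive_tool", "arguments": {"series": [[[0,0,0],0,0.012],[[0,0,0],0,0.02],[[0,0,0],0,0.03],[[0,0,0],0,0.04],[[0,0,0],0,0.04],[[0,0,0],0,0.04],[[0,0,-0.02],0,0.04],[[0,0,-0.05],0,0.04],[[0,0,-0.09],0,0.04],[[0,0,-0.13],0,0.04],[[0,0,-0.15],0,0.04],[[0,0,-0.15],0,0.04],[[0,0,-0.15],0,0.04]]}}

```text
time_s: 20.9
position: [0.5952, 0.2302, 0.2067]
tool_rot: [[0.981, -0.191, -0.001], [-0.191, -0.981, -0.0], [-0.001, 0.0, -1.0]]
ft_force: [0.3, 0.0, -0.7]
grip_width: 0.04
gripper_force: 0.0
```

```bash
python3 o.py; python3 - <<'E'
from rig import env, viewer
import cv2, numpy as np
d=viewer.get_image("scene"); cv2.imwrite("pics/g6.png",cv2.resize(d["img"][200:270,270:360,::-1],(720,560),interpolation=cv2.INTER_CUBIC))
E
```

```text
20.9 [0.5952 0.2302 0.2067] F [ 0.29  0.05 -0.65] M [-0.014 -0.004 -0.012] yaw -11.04 0.04001364052309971 [ 10.5  31.8  61.4   0.   86.8 111.6]
```

View pics/g6.png

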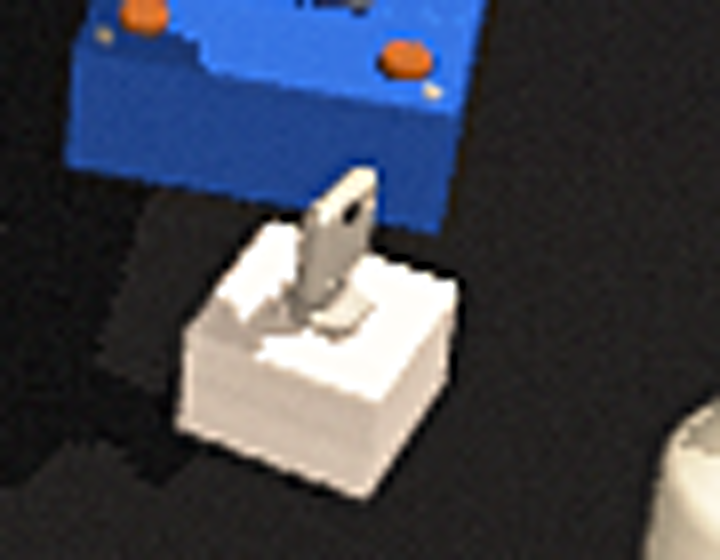

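The key stands upright in the stand at (335,250) with its collar on the top, and the gripper is clear. Handing in.

```bash
python3 -c "
from rig import env
print(env.close_job())"
```

```text
the job is handed in; nothing more can be done
None
```

I put the key home in the lock, turned it clockwise to its stop and back, drew it out and returned it upright to its stand; the job was handed in at about 21 s, with no verdict shown.

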